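# Latch the chocolate carrier shut

### The job

Get the insulated carrier of chocolate ready to go: push its front flap up against the seal, hook the loop of the draw latch over the keeper on the flap, then press the lever down flat, past centre, so that the latch stays shut by itself and the flap is pulled tight. Work by feel and never force the latch or the flap, and leave the mould on top and the things on the bench where they are.

Things in the scene. Friction and masses are not known exactly. Their poses are not given: they have to be found in the camera images.
- carrier: Grey insulated front-loading box, 300 deep (x) x 380 wide (y) x 180 mm high, fixed to the bench. Origin on the bench under its middle; x points to its back, z up; its front (x = -150 mm) looks towards the robot and is shut by the flap. The steel draw latch lies on its top at the front, at y = 0: lever and loop on the box, keeper on the flap.
- flap_angle (a joint): Flap angle: 0 = hard against the carrier, grows as its top tips out towards the robot. Plate 35 thick, 380 wide, 160 mm high, hinged at its lower outer edge (carrier x = -185, z = 20 mm), top edge level with the carrier's top. A stiff hinge (0.7 Nm) holds it anywhere. It meets the rubber seal at 0.071; from there the seal resists with about 10 N per mm at the keeper.
- keeper_seat (a point): Nominal place of the loop's bar on the keeper, 22 mm above the flap's top edge; flap axes (as the carrier's when shut), moves with the flap; at carrier x = -170, z = 202 mm when the flap is at 0. The keeper is bolted in slots: the real seat lies anywhere up to 4 mm in front of or behind this point. That is not measured, it must be felt.
- keeper_lip (a point): Front upper edge of the keeper, a steel angle 28 mm wide (y). From the real seat: upright behind it (face 3 mm to +x); lip above it reaching only 0.5 mm in front (-x), underside 5.5, top 9 mm above; foot below, top 7 mm below, front 2 mm in front. The bar goes down in front of the lip, then back under it right to the upright, or it slips off. This point does not shift with the slots.
- loop_bar (a point): Middle of the cross bar at the free end of the loop, a U of 6 mm round steel: bar along y, two side arms at y = -22 and +22 mm (50 mm over the outside) that run 65 mm back to the loop's pivot on the lever. It can be pinched from above across the arms, close to the bar.
- loop_angle (a joint): Angle of the loop on the lever. (loop_angle - lever_angle) is how far the loop rises from its pivot to its bar: 0 = level with the bar towards the robot, positive = bar higher. Friction (0.024 Nm) keeps it where it is left, so a loose loop turns along with the lever; under the lip it cannot rise.
- lever_angle (a joint): Lever angle: 0 = flat on the carrier, pointing to its back (+x), pi/2 = straight up, more leans to the robot. Friction (0.04 Nm) holds it anywhere. Drawing the loop's bar back onto the keeper swings it down to about 1.0 to 1.6. From there it is pressed flat against the pull of the seal; dead centre is at about 0.14, below that the pull holds it down at 0.
- lever_pivot (a point): Axis of the lever, along y, fixed on the carrier at x = -128, y = 0, z = 202 mm in its frame, 22 mm above its top; axes as the carrier's. The loop's pivot is on the lever, 18 mm from this axis towards the lever's tip and 2.5 mm below it when flat.
- lever_pad (a point): Where to press the lever: middle of its upper face, 48 mm from its axis towards the tip; when flat, 7 mm above the axis. The lever is a steel plate 28 mm wide, 74 mm from axis to tip, its tip slightly turned up. Pressing here takes up to about 12 N before dead centre, different each time; at 0 it meets a rigid stop. Never press with over 30 N.
- lever: The lever's pressed-steel plate itself, 80 x 28 x 4 mm, turning with lever_angle. Origin on the lever's axis; x points to its tip, z out of the face that is pressed (up when flat).
- loop: The whole loop of round steel, 50 x 71 mm, 40 g. Origin on its pivot, midway between the arms; x points from its bar back to the pivot (the bar is at x = -65 mm), y along the bar. About 4 N moves it freely; a rise of a few N while it is drawn back means that it is home on the keeper. Do not drag it on the keeper with over 14 N.
- flap: The flap's panel with the keeper bolted on its top edge, turning with flap_angle. Origin in the middle of its lower outer edge, on the hinge; x from its outer to its inner face, z up along it, 160 mm to its top edge. Smooth in front: push it anywhere in its upper half, never with over 40 N.
- mould: Bystander: clear chocolate mould, 135 x 275 x 22 mm, lying on the rear of the carrier's top. Origin under its middle.
- jar: Bystander: amber jar, 84 mm across, 130 mm high, on the bench to the left of the carrier. Origin under its middle.
- bowl: Bystander: steel bowl, 150 mm across, 70 mm high, on the bench to the right of the carrier. Origin under its middle.
- spatula: Bystander: spatula, 240 mm long, lying on the bench in front of the bowl. Origin under its middle.

How it is judged:
By the outcome, as a careful person would: the job done as asked, in the order asked, and still so for the second after the job is handed in, with the robot touching nothing.
It also fails if it takes over 58 s, if anything falls off the work surface, if the arm or the gripper's body presses on something with over 40 N, if the wrist force passes 120 N, or if a joint passes its speed limit or range.

### The arm

A 6-joint arm with a two-finger parallel gripper is mounted at the origin on the work surface. World frame = base frame: x ahead of the robot, y to its left, z up, the work surface at z = 0. Lengths are in mm, angles in rad, forces in N, time in s.
With the tool pointing down it reaches from about 225 to 875 mm from the base axis. Payload 3.4 kg.
Tool frame: the origin (TCP) lies on the front face of the gripper's body, between the roots of the fingers; the fingertips stand 73 mm ahead of it and the grasp point (between the pads) lies 54 mm ahead of it; z points along the fingers, y is the line along which they close (so a half turn about z gives the same grasp; the last joint's range is limited). The gripper opens to 85 mm and grips with 20 to 120 N. Pads are 22 mm wide; open, the fingers measure 114 mm over their backs; the gripper's body (76 mm by 85 mm) begins 54 mm behind the grasp point. The pads swing forward as they close: fully open they stand 13 mm farther back than shut.
Start: joints at [-1.292, 0.276, 1.505, -0, 1.361, -0.121], TCP at [223.81, -529.683, 303.928] pointing down, gripper open.
Joint ranges: [-2.89, 2.89], [-0.75, 2.08], [0.22, 2.7], [-1.18, 4.32], [0.11, 2.71], [-2.7, 2.7]. Speed limits (rad/s): [2.57, 2.57, 3.14, 3.14, 3.14, 3.14].

### API

Orientations are given as a unit quaternion [w, x, y, z].
In Python, from plant import robot gives the robot as it stands.
- The arm moves only by the tool move_arm, never from a script. Its argument "targets" is one flat list of numbers, 5 for each row, row after row: the finger opening in mm, from 0 to 85.4, then the shift along the tool's x, y, z in units of 40 mm (1.0 is 40 mm), then the turn about the tool's z in units of 6 degrees (1.0 is 6 degrees). A call has exactly 5 rows; each row shifts and turns the commanded pose from where the row before left it, along the tool's axes as they then stand; what a row does not reach is not made up. A row lasts 1/8 s, in which the tool goes at most 62.5 mm and 10.7 degrees, less where a joint would pass 70% of its speed; a pose out of reach is approached as far as the arm can. A call is refused whole if a number of a shift passes 1 or a number of a turn 1, either way. A call with a gripper value outside its range is refused whole. The fingers move at their own pace and stop on an object; "grip_force" is the grip in N (left out, the last holds). Time passes only in rows, so rows that do not move let the fingers close, or fill a call up. It gives the time, the measured TCP pose, the force, the opening and the grip force at its end, in the units of the state.
- robot.read_state(): the state, without advancing time (a new reading comes with each control period).
- robot.read_camera(name): name is "side" or "top" or "wrist"; returns the picture (384x512x3 uint8, red, green, blue); there is no depth.
- robot.camera_model(name): a dict with "fx", "fy", "cx", "cy" (pixels), "eye" and "rotation" of the camera in the world; the wrist camera has in their place "tool_from_camera" (4x4, takes a point from camera to tool coordinates, whose origin is the TCP and whose axes are the flange's). Camera axes: x right, y down, z forward; pixel columns grow to the right and rows downward; lengths in mm; the calibration is good to about 2 mm. The wrist camera is an equidistant fisheye: a pixel r from the principal point sees the ray r / f radians off the axis. A picture is of the moment at which its call begins: read the wrist's pose just before it. camera_model takes no time and is no camera call.
- robot.finish_job(): hands the job in; it is judged then, once.
The state is a dict: "t": time; "q": joint angles; "qd": joint speeds; "tau": joint torques, N m; "tcp_pos": TCP position; "tcp_rot": TCP orientation; "wrist_force": force on the tool from outside, world axes, zero at the start; "moment": the same for the moment, N m; "grip_width": opening from 0.0 (shut) to 1.0 (fully open); "grasp_force": force on a finger pad.
Only numpy, scipy, OpenCV 4.12 (cv2) and the standard library are available. Lean on these libraries where they do the work, as an engineer would, in place of code of your own. Each camera call takes 0.05 s, during which the arm holds its last target. There are 200 camera calls.

## Working session

There is one attempt and no reset: what is moved stays moved. The work goes in short steps, Python scripts to look and compute and a tool call to move; the robot and the scene stay as the last step left them, time stands still between calls to the robot, and variables do not carry over. Pictures are saved under pics/ and viewed, at most 10 in all, crops included, and the job is handed in when it is done.

Besides the shell and the picture viewer there is one more tool, called after "Request:" as name(argument=value, ...) on one line, values as JSON. move_arm: Moves the arm, as the interface text tells. Its arguments: {"type":"object","properties":{"targets":{"type":"array"},"grip_force":{"type":"number"}},"required":["targets"]}

```bash
mkdir -p pics; ls
cat > h.py <<'E'
import numpy as np, cv2
from plant import robot
def save(n,f):
    im=robot.read_camera(n); cv2.imwrite('pics/'+f,im[:,:,::-1]); return im
def ray(n,px):
    m=robot.camera_model(n); d=np.array([(px[0]-m['cx'])/m['fx'],(px[1]-m['cy'])/m['fy'],1.])
    return np.array(m['eye'],float), np.array(m['rotation'])@d
def onz(n,px,z):
    e,d=ray(n,px); return e+d*(z-e[2])/d[2]
def ony(n,px,y):
    e,d=ray(n,px); return e+d*(y-e[1])/d[1]
def proj(n,p):
    m=robot.camera_model(n); c=np.array(m['rotation']).T@(np.array(p,float)-np.array(m['eye'],float))
    return np.array([m['fx']*c[0]/c[2]+m['cx'],m['fy']*c[1]/c[2]+m['cy']])
E
python3 - <<'E'
from h import *
a=save('top','top.png');b=save('side','side.png');
for n in('top','side'):
    print({k:np.round(v,3).tolist() for k,v in robot.camera_model(n).items()})
s=robot.read_state();print(s)
E
```

```text
pics
{'fx': 422.509, 'fy': 422.509, 'cx': 248.739, 'cy': 196.114, 'eye': [427.534, 18.866, 1504.3], 'rotation': [0.031, -0.706, 0.707, -0.038]}
{'fx': 495.721, 'fy': 495.721, 'cx': 247.28, 'cy': 185.326, 'eye': [87.869, 586.541, 1344.307], 'rotation': [0.096, -0.308, 0.908, -0.268]}
{'t': 0.1, 'q': array([-1.29201372e+00,  2.76549622e-01,  1.50600648e+00,  1.69581951e-05,
        1.36073541e+00, -1.20984646e-01]), 'qd': array([-0.00132398, -0.00213226, -0.00376017, -0.00104772, -0.00063216,
       -0.00098262]), 'tau': array([ 1.41917899e-03, -4.17698121e+01, -2.46405280e+01, -2.46616737e-04,
        5.69426207e-03,  7.37787559e-06]), 'tcp_pos': array([ 223.70059744, -529.31188959,  303.11595664]), 'tcp_rot': array([-8.47442084e-04,  9.80089690e-01,  1.98553463e-01, -5.86843216e-05]), 'wrist_force': array([ 0.48827597,  0.20263202, -0.69677315]), 'moment': array([-0.00728927,  0.00881255, -0.02882314]), 'grasp_force': 0.0, 'grip_width': 0.9988610796656856}
```

View pics/top.png

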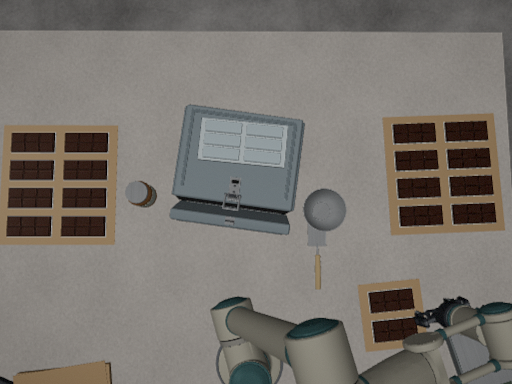

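View pics/side.png

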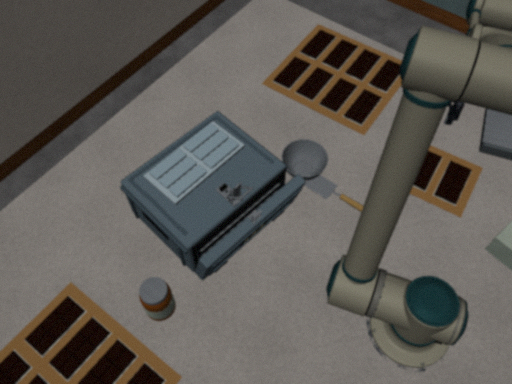

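The top view shows the carrier with corners at about (187,105), (303,121), (293,212) and (176,196). The open flap is in front at rows 200–233, the latch at (233,195) and the keeper near (229,221). The side view shows the latch at (232,190). The jar and bowl are left and right of the carrier.

```bash
python3 - <<'E'
import re
s=open('h.py').read()
s=s.replace("np.array(m['rotation'])","R(m)").replace("def ray","from scipy.spatial.transform import Rotation as Ro\ndef R(m):\n    q=np.array(m['rotation']); return Ro.from_quat(q[[1,2,3,0]]).as_matrix()\ndef ray",1)
open('h.py','w').write(s)
E
python3 - <<'E'
from h import *
a=cv2.imread('pics/top.png')[95:245,160:315];b=cv2.imread('pics/side.png')[105:285,110:310]
b2=cv2.resize(b[55:145,60:190],None,fx=6,fy=6,interpolation=3)
a=cv2.resize(a,None,fx=4,fy=4,interpolation=3)
cv2.imwrite('pics/a.png',np.clip(a*1.6,0,255)); cv2.imwrite('pics/b.png',np.clip(b2*1.6,0,255))
for p in [(187,105),(303,121),(293,212),(176,196)]: print(onz('top',p,180).round(1))
E
```

```text
[851.5 202.6 180. ]
[ 799.5 -169.9  180. ]
[ 507.1 -134.3  180. ]
[557.8 233.4 180. ][ WARN:0@0.580] global loadsave.cpp:1063 imwrite_ Unsupported depth image for selected encoder is fallbacked to CV_8U.
```

View pics/a.png

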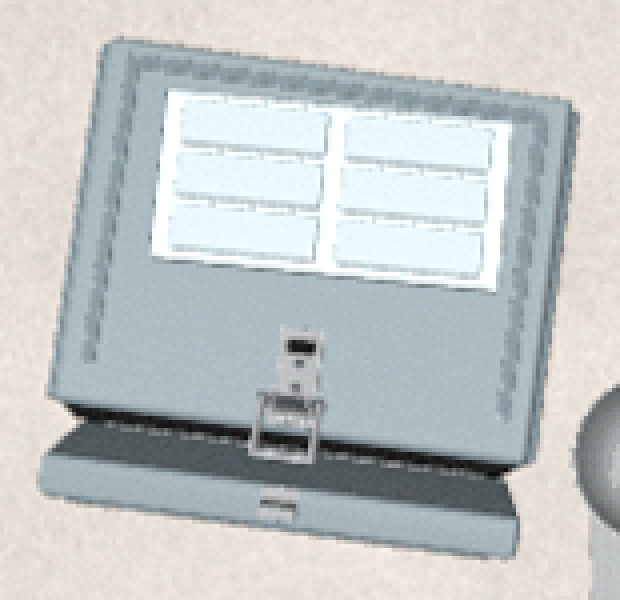

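View pics/b.png

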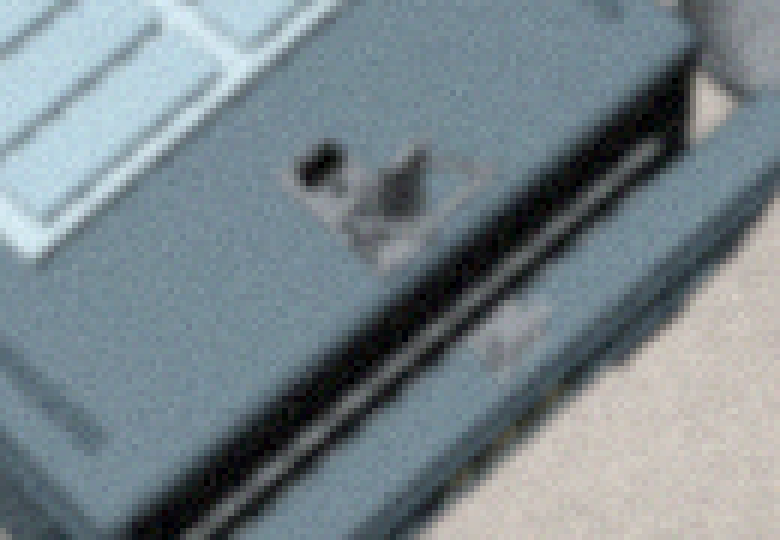

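The crops show the flap open with the keeper at crop (279,503), which is full-frame (229.8,220.8). The loop points towards the robot with its bar at crop (280,455), and the lever stands roughly upright at the loop's rear end. Next I'll measure the carrier's pose and the latch points from both views.

```bash
cat >> h.py <<'E'
def tri(p1,p2,n1='top',n2='side'):
    (e1,d1),(e2,d2)=ray(n1,p1),ray(n2,p2)
    A=np.c_[d1,-d2]; t=np.linalg.lstsq(A,e2-e1,rcond=None)[0]
    a,b=e1+d1*t[0],e2+d2*t[1]; return (a+b)/2,np.linalg.norm(a-b)
E
python3 - <<'E'
from h import *
im=cv2.imread('pics/top.png'); 
f=im.astype(int); m=((f[:,:,0]-f[:,:,2])>4).astype(np.uint8)*255
m=cv2.morphologyEx(m,cv2.MORPH_CLOSE,np.ones((5,5)))
m[:95]=0;m[240:]=0;m[:,:160]=0;m[:,306:]=0
# edges: left (rows 115-185), right(rows 130-190), back (cols195-295)
def fit(pts):
    vx,vy,x,y=cv2.fitLine(np.array(pts,np.float32),cv2.DIST_HUBER,0,.01,.01).ravel(); return np.array([x,y,1]),np.array([vx,vy,0])
L=fit([(np.where(m[r]>0)[0][0]-.5,r) for r in range(115,190)])
Rr=fit([(np.where(m[r]>0)[0][-1]+.5,r) for r in range(130,190)])
B=fit([(c,np.where(m[:,c]>0)[0][0]-.5) for c in range(195,296)])
X=lambda a,b:(lambda l:l[:2]/l[2])(np.cross(np.cross(*[a[0],a[0]+a[1]]),np.cross(b[0],b[0]+b[1])))
bl,br=X(L,B),X(Rr,B); 
P=[onz('top',p,180)[:2] for p in (bl,br)]
dirs=[]
for l in (L,Rr):
    a=onz('top',l[0][:2],180);b=onz('top',(l[0]+30*l[1])[:2],180);d=(a-b)*np.sign(a[0]-b[0]);dirs.append(np.arctan2(d[1],d[0]))
d=P[0]-P[1];print('width',np.hypot(*d),'yaw',np.arctan2(-d[0],d[1]),dirs,bl,br,P)
yaw=(np.arctan2(-d[0],d[1])+np.mean(dirs))/2
c=(P[0]+P[1])/2-150*np.array([np.cos(yaw),np.sin(yaw)]);print('centre',c,yaw)
print('keeper',tri((229.8,220.8),(193+.5,161+55.)))
# side crop origin (170,160), scale 6
for nm,a,b in [('keeper',(279,503),(508,333)),('bar',(281,456),(485,178)),('barL',(250,455),(425,150)),]:
    print(nm,tri((160+a[0]/4,95+a[1]/4),(170+b[0]/6,160+b[1]/6)))
w=robot.camera_model('wrist');print({k:np.round(v,3).tolist() for k,v in w.items()})
E
```

```text
width 387.1679375153521 yaw -0.13868471846497346 [np.float64(-0.13883070724711655), np.float64(-0.13933016394913222)] [185.3636745 103.6511846] [304.75936808 120.09843103] [array([855.97316693, 207.88362078]), array([ 802.45084611, -175.56699275])]
centre [680.65631052  36.92379466] -0.13888257703154894
keeper (array([534.14194456, 120.22242146, 226.29356859]), np.float64(160.95206054808878))
keeper (array([479.07842664,  63.6584208 , 191.93136478]), np.float64(0.7421218437390438))
bar (array([504.30476702,  56.14574152, 288.13558977]), np.float64(11.907371198687267))
barL (array([507.97880377,  79.76262755, 333.52631456]), np.float64(2.1036552502390773))
{'fx': 297.319, 'fy': 297.319, 'cx': 258.343, 'cy': 195.269, 'tool_from_camera': [[-0.0, -0.954, -0.298, 76.915], [1.0, -0.001, 0.001, 0.267], [-0.001, -0.298, 0.954, -70.103], [0.0, 0.0, 0.0, 1.0]]}
```

```bash
cat >> h.py <<'E'
C0=np.array([677.5,37.]); YAW=-0.139
cy,sy=np.cos(YAW),np.sin(YAW)
def c2w(p): return np.array([C0[0]+cy*p[0]-sy*p[1],C0[1]+sy*p[0]+cy*p[1],p[2]])
def w2c(p): d=np.array(p[:2])-C0; return np.array([cy*d[0]+sy*d[1],-sy*d[0]+cy*d[1],p[2]])
def axes(s):
    q=np.array(s['tcp_rot']); return Ro.from_quat(q[[1,2,3,0]]).as_matrix()
def yawof(s): A=axes(s); return np.arctan2(A[1,0],A[0,0])
def show():
    s=robot.read_state(); print('t',round(s['t'],2),'tcpC',w2c(s['tcp_pos']).round(1),'yaw',round(yawof(s),3),'FC',np.array([cy*s['wrist_force'][0]+sy*s['wrist_force'][1],-sy*s['wrist_force'][0]+cy*s['wrist_force'][1],s['wrist_force'][2]]).round(1),'gw',round(s['grip_width']*85.4,1),'gf',round(s['grasp_force'],1)); return s
def plan(tgtC,yaw,n,start=None):
    s=robot.read_state(); p=np.array(s['tcp_pos']) if start is None else np.array(start,float); y=yawof(s)
    t=c2w(tgtC); dy=(yaw-y)/n; out=[]
    for i in range(n):
        d=(t-p)/n; yy=y+i*dy
        out.append([np.cos(yy)*d[0]+np.sin(yy)*d[1],np.sin(yy)*d[0]-np.cos(yy)*d[1],-d[2]])
    for r in out: print((np.array(r)/40).round(2).tolist(),round(-np.degrees(dy)/6,2))
def wpix(cam,px,s):
    m=robot.camera_model('wrist'); T=np.array(m['tool_from_camera'])
    v=np.array([(px[0]-m['cx'])/m['fx'],(px[1]-m['cy'])/m['fy']]); th=np.hypot(*v)
    d=np.r_[v/th*np.sin(th),np.cos(th)] if th>0 else np.array([0,0,1.])
    A=axes(s); return A@T[:3,3]+np.array(s['tcp_pos']),A@(T[:3,:3]@d)
def meet(*rays):
    M=np.zeros((3,3));b=np.zeros(3)
    for e,d in rays:
        d=d/np.linalg.norm(d);Q=np.eye(3)-np.outer(d,d);M+=Q;b+=Q@e
    x=np.linalg.solve(M,b); return x,[np.linalg.norm((np.eye(3)-np.outer(d,d)/(d@d))@(x-e)) for e,d in rays]
E
python3 -c "
from h import *
s=show(); plan([-270,0,340],YAW+np.pi,25)"
```

```text
t 0.1 tcpC [-371.  -623.7  303.1] yaw 0.4 FC [ 0.5  0.3 -0.7] gw 85.3 gf 0.0
[0.41, -0.48, -0.04] -0.99
[0.45, -0.44, -0.04] -0.99
[0.5, -0.39, -0.04] -0.99
[0.54, -0.34, -0.04] -0.99
[0.57, -0.28, -0.04] -0.99
[0.59, -0.22, -0.04] -0.99
[0.61, -0.15, -0.04] -0.99
[0.63, -0.09, -0.04] -0.99
[0.63, -0.02, -0.04] -0.99
[0.63, 0.04, -0.04] -0.99
[0.62, 0.11, -0.04] -0.99
[0.61, 0.17, -0.04] -0.99
[0.59, 0.23, -0.04] -0.99
[0.56, 0.29, -0.04] -0.99
[0.53, 0.35, -0.04] -0.99
[0.49, 0.4, -0.04] -0.99
[0.44, 0.45, -0.04] -0.99
[0.39, 0.49, -0.04] -0.99
[0.34, 0.53, -0.04] -0.99
[0.28, 0.56, -0.04] -0.99
[0.22, 0.59, -0.04] -0.99
[0.16, 0.61, -0.04] -0.99
[0.1, 0.62, -0.04] -0.99
[0.03, 0.63, -0.04] -0.99
[-0.04, 0.63, -0.04] -0.99
```

Request:
move_arm(targets=[0,0.41,-0.48,-0.04,-0.99,0,0.45,-0.44,-0.04,-0.99,0,0.5,-0.39,-0.04,-0.99,0,0.54,-0.34,-0.04,-0.99,0,0.57,-0.28,-0.04,-0.99], grip_force=25)

```text
t: 0.72
tcp_pos: [261.3, -407.6, 311.5]
tcp_rot: [-0.0, 0.896, 0.445, 0.0]
wrist_force: [1.9, -0.4, 0.2]
grip_width: -0.0
grasp_force: 0.0
```

Request:
move_arm(targets=[0,0.59,-0.22,-0.04,-0.99,0,0.61,-0.15,-0.04,-0.99,0,0.63,-0.09,-0.04,-0.99,0,0.63,-0.02,-0.04,-0.99,0,0.63,0.04,-0.04,-0.99])

```text
t: 1.35
tcp_pos: [299.0, -287.1, 319.6]
tcp_rot: [-0.0, 0.752, 0.659, 0.0]
wrist_force: [-0.2, 0.7, -0.8]
grip_width: 0.0
grasp_force: 0.0
```

Request:
move_arm(targets=[0,0.62,0.11,-0.04,-0.99,0,0.61,0.17,-0.04,-0.99,0,0.59,0.23,-0.04,-0.99,0,0.56,0.29,-0.04,-0.99,0,0.53,0.35,-0.04,-0.99])

```text
t: 1.98
tcp_pos: [336.7, -166.5, 327.6]
tcp_rot: [-0.0, 0.558, 0.83, 0.0]
wrist_force: [0.0, -0.1, -0.2]
grip_width: 0.002
grasp_force: 0.0
```

Request:
move_arm(targets=[0,0.49,0.4,-0.04,-0.99,0,0.44,0.45,-0.04,-0.99,0,0.39,0.49,-0.04,-0.99,0,0.34,0.53,-0.04,-0.99,0,0.28,0.56,-0.04,-0.99])

```text
t: 2.6
tcp_pos: [374.5, -46.6, 335.7]
tcp_rot: [-0.0, 0.326, 0.945, -0.0]
wrist_force: [0.4, 0.2, -0.6]
grip_width: 0.003
grasp_force: 0.0
```

Request:
move_arm(targets=[0,0.22,0.59,-0.04,-0.99,0,0.16,0.61,-0.04,-0.99,0,0.1,0.62,-0.04,-0.99,0,0.03,0.63,-0.04,-0.99,0,-0.04,0.63,-0.04,-0.99])

```text
t: 3.22
tcp_pos: [412.9, 73.3, 343.6]
tcp_rot: [-0.0, 0.073, 0.997, -0.0]
wrist_force: [1.0, -0.4, 0.3]
grip_width: -0.002
grasp_force: 0.0
```

Run:
```python
from h import *
import pickle
s=show(); a=save('wrist','w1.png'); pickle.dump(s,open('s1.pkl','wb'))
plan([-250,-60,300],YAW+np.pi,4)
```

```text
t 3.23 tcpC [-267.1   -0.7  343.6] yaw 2.995 FC [ 1.  -0.2  0.3] gw -0.2 gf 0.0
[-0.1, -0.39, 0.27] -0.01
[-0.1, -0.39, 0.27] -0.01
[-0.1, -0.39, 0.27] -0.01
[-0.1, -0.39, 0.27] -0.01
```

View pics/w1.png

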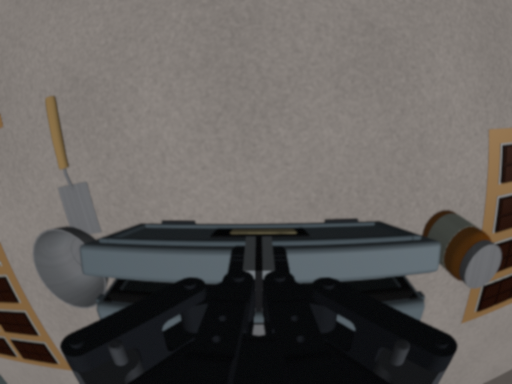

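The wrist view from the robot side is blocked by the fingers, with the carrier at columns 85–440, rows 220–310. I'll move over the carrier so that the camera looks straight down on the latch.

Request:
move_arm(targets=[0,-0.5,0,-0.8,0,0,-0.8,0,0,0,0,-0.8,0,0,0,0,-0.8,0,0,0,0,-0.4,0,0,0])

```text
t: 3.9
tcp_pos: [544.6, 52.2, 375.1]
tcp_rot: [-0.001, 0.075, 0.997, -0.0]
wrist_force: [0.1, 0.1, 0.2]
grip_width: -0.003
grasp_force: 0.0
```

Run:
```python
from h import *
import pickle
s=show(); a=save('wrist','w2.png'); pickle.dump(s,open('s2.pkl','wb'))
```

```text
t 3.9 tcpC [-133.8   -3.4  375.1] yaw 2.991 FC [0.1 0.1 0.2] gw -0.3 gf 0.0
```

Request:
move_arm(targets=[0,-0.6,0,0,0,0,-0.8,0,0,0,0,-0.6,0,0,0,0,0,0,0,0,0,0,0,0,0])

```text
t: 4.58
tcp_pos: [621.3, 41.0, 375.8]
tcp_rot: [-0.001, 0.075, 0.997, -0.0]
wrist_force: [0.2, 0.2, 0.0]
grip_width: 0.001
grasp_force: 0.0
```

Run:
```python
from h import *
import pickle
s=show(); a=save('wrist','w3.png'); pickle.dump(s,open('s3.pkl','wb'))
a=cv2.imread('pics/w2.png')[120:320,130:390]; b=cv2.imread('pics/w3.png')[60:260,130:390]
v=np.vstack([a,b]); v=cv2.resize(v[:, :],None,fx=1.5,fy=1.5,interpolation=3)
cv2.imwrite('pics/w23.png',np.clip(v*1.8,0,255).astype(np.uint8))
```

```text
t 4.58 tcpC [-56.2  -3.8 375.8] yaw 2.992 FC [0.2 0.2 0. ] gw 0.0 gf 0.0
```

View pics/w23.png

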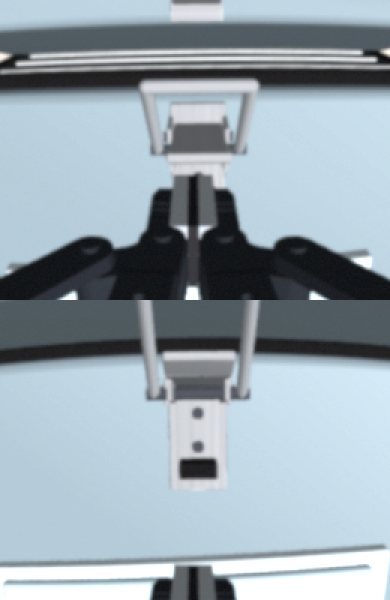

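w2 (top crop) shows the loop bar at image row ≈178, columns 225–301, the loop pins at row ≈220 and the keeper at row ≈125. w3 (bottom crop) shows the pins at row ≈192, with the bar above the crop. I'll locate these features by brightness profile and triangulate them.

Run:
```python
from h import *
for f,c,rs in (('w2',263,(95,240)),('w3',263,(0,130))):
    g=cv2.imread(f'pics/{f}.png').astype(int); 
    b=g[:,c-3:c+4].mean((1,2)).round().astype(int); sat=(g[:,c-3:c+4,0]-g[:,c-3:c+4,2]).mean(1).round().astype(int)
    print(f,rs[0],list(zip(b[rs[0]:rs[1]].tolist(),sat[rs[0]:rs[1]].tolist())))
```

```text
w2 95 [(150, -12), (141, -10), (121, -4), (95, 6), (81, 13), (84, 15), (92, 16), (101, 18), (107, 18), (111, 17), (115, 13), (119, 8), (124, 5), (127, 5), (128, 4), (129, 4), (128, 5), (127, 5), (125, 4), (121, 4), (109, 4), (85, 4), (66, 3), (61, 4), (60, 3), (61, 3), (69, 3), (88, 4), (110, 4), (121, 5), (123, 5), (124, 4), (125, 5), (127, 5), (128, 4), (126, 4), (123, 5), (120, 5), (113, 6), (96, 8), (77, 10), (62, 11), (54, 10), (51, 10), (50, 10), (50, 10), (50, 10), (51, 9), (50, 10), (50, 10), (50, 9), (50, 9), (50, 9), (50, 9), (50, 9), (51, 9), (57, 8), (76, 4), (106, 3), (124, 3), (103, 3), (67, 3), (80, 2), (119, 3), (128, 3), (97, 3), (55, 2), (54, 2), (88, 3), (102, 3), (77, 2), (36, 1), (18, 0), (18, 1), (18, 0), (21, 0), (31, 2), (54, 3), (80, 4), (102, 5), (115, 5), (121, 5), (123, 5), (123, 5), (120, 5), (114, 5), (105, 7), (97, 11), (97, 16), (100, 18), (104, 18), (104, 18), (97, 15), (94, 9), (105, 5), (118, 4), (123, 5), (124, 5), (124, 5), (124, 4), (124, 5), (124, 4), (124, 5), (124, 5), (123, 5), (119, 4), (104, 4), (78, 3), (58, 3), (51, 3), (51, 3), (51, 2), 
[... 865 characters left out ...]
 5), (63, 6), (52, 8), (50, 10), (49, 10), (50, 9), (49, 10), (50, 10), (50, 9), (49, 10), (49, 10), (50, 10), (50, 10), (50, 9), (49, 10), (49, 10), (50, 10), (49, 9), (49, 10), (49, 10), (49, 9), (49, 9), (49, 9), (49, 9), (49, 9), (49, 9), (49, 9), (49, 9), (49, 9), (47, 8), (39, 7), (27, 4), (19, 1), (18, 0), (18, 0), (19, 0), (19, 0), (19, 0), (25, 1), (51, 2), (87, 3), (114, 4), (122, 4), (122, 4), (118, 5), (107, 4), (89, 4), (78, 4), (75, 4), (75, 4), (74, 4), (74, 4), (73, 4), (73, 4), (73, 4), (73, 4), (69, 4), (60, 3), (53, 3), (51, 3), (51, 2), (50, 3), (47, 4), (45, 6), (45, 7), (46, 7), (49, 7), (51, 7), (52, 7), (51, 7), (49, 7), (57, 5), (84, 4), (110, 4), (120, 5), (121, 5)]
```

Run:
```python
from h import *
import pickle
s2,s3=[pickle.load(open(f's{i}.pkl','rb')) for i in (2,3)]
def T(p2,p3):
    x,e=meet(wpix(0,p2,s2),wpix(0,p3,s3)); return w2c(x).round(1),np.round(e,1)
print('bar',T((263,177.4),(263,50.5)))
print('bar alt',T((263,177.4),(263,41)))
print('keeper front edge',T((263,105),(263,12)))
print('keeper band end',T((263,115),(263,20)))
print('keeper band2 start',T((263,122),(263,35)))
print('pins L',T((130+157/1.5,120+150/1.5),(130+153/1.5,60+93/1.5)),'R',T((130+240/1.5,220),(130+244/1.5,60+93/1.5)))
print('tip front',T((263,189),(263,93)),'tip back', T((263,201),(263,100)))
def prj(s,p):
    m=robot.camera_model('wrist');Tm=np.array(m['tool_from_camera']);A=axes(s)
    c=Tm[:3,:3].T@(A.T@(c2w(p)-np.array(s['tcp_pos']))-Tm[:3,3]);r=np.hypot(c[0],c[1]);th=np.arctan2(r,c[2])
    return (np.array([m['cx'],m['cy']])+m['fx']*th*c[:2]/r).round(1)
print('box front edge pred',prj(s2,[-150,0,180]),prj(s3,[-150,0,180]))
print('plate/black catch', prj(s3,[-128,0,202]))
for z in (180,): print('w3 front corner ray', )
```

```text
bar (array([-1.652e+02, -1.000e-01,  2.670e+02]), array([0.2, 0.2]))
bar alt (array([-168.4,   -0.3,  279.8]), array([0.2, 0.2]))
keeper front edge (array([-209.5,    1.2,  206.6]), array([0.2, 0.2]))
keeper band end (array([-201.6,    1.1,  209.6]), array([0.2, 0.2]))
keeper band2 start (array([-194.6,    1.3,  185.3]), array([0.2, 0.2]))
pins L (array([-119.7,  -22.8,  224.3]), array([0., 0.])) R (array([-119.4,   21.9,  224.8]), array([0.3, 0.3]))
tip front (array([-141.5,    0.4,  211.1]), array([0.1, 0.1])) tip back (array([-1.358e+02,  2.000e-01,  2.248e+02]), array([0.1, 0.1]))
box front edge pred [262.2 170.6] [261.8  85. ]
plate/black catch [262.3 109.9]
w3 front corner ray
```

Run:
```python
from h import *
import pickle
s2,s3=[pickle.load(open(f's{i}.pkl','rb')) for i in (2,3)]
def atz(p,s,z):
    e,d=wpix(0,p,s); return w2c(e+d*(z-e[2])/d[2]).round(1)
for f,s,rng in (('w2',s2,(150,200)),('w3',s3,(60,125))):
    g=cv2.GaussianBlur(cv2.imread(f'pics/{f}.png'),(5,5),0).mean(2)
    for c in (170,195,210,320,340,360):
        d=np.gradient(g[:,c])[rng[0]:rng[1]]; r=rng[0]+np.argmax(d); print(f,c,r,d.max().round(1),atz((c,r),s,180))
# mould top plate edges? latch base plate rear end in w3, z~181
g=cv2.imread('pics/w3.png').mean(2)[:,258:266].mean(1); print(g[160:230].round().astype(int).tolist())
# lever side columns at several rows
g=cv2.imread('pics/w3.png').mean(2)
for r in (90,93,96,99,102,106,109,113): print(r,g[r,225:300:3].round().astype(int).tolist())
g=cv2.imread('pics/w2.png').mean(2)
for r in (187,190,194,200,204,210,217,221,225): print(r,g[r,225:300:3].round().astype(int).tolist())
```

```text
w2 170 154 17.3 [-167.6  -85.3  180. ]
w2 195 153 16.8 [-167.7  -61.2  180. ]
w2 210 153 19.3 [-167.2  -47.2  180. ]
w2 320 152 18.5 [-167.2   53.   180. ]
w2 340 152 18.2 [-167.4   72.1  180. ]
w2 360 153 17.0 [-166.8   91.9  180. ]
w3 170 99 17.0 [-141.   -83.1  180. ]
w3 195 97 16.7 [-141.2  -59.6  180. ]
w3 210 97 16.5 [-140.5  -46.   180. ]
w3 320 96 17.0 [-140.8   51.8  180. ]
w3 340 97 16.8 [-140.7   70.4  180. ]
w3 360 98 17.3 [-140.8   89.7  180. ]
[77, 96, 113, 117, 106, 75, 38, 14, 12, 16, 18, 19, 19, 19, 18, 19, 20, 24, 47, 81, 109, 120, 121, 121, 122, 124, 124, 120, 117, 116, 116, 116, 116, 116, 116, 116, 116, 116, 116, 116, 115, 115, 115, 115, 115, 115, 115, 115, 115, 114, 115, 115, 115, 115, 114, 114, 114, 114, 114, 114, 114, 114, 114, 114, 114, 113, 113, 113, 112, 108]
90 [62, 96, 105, 41, 18, 20, 20, 20, 19, 20, 19, 19, 20, 17, 19, 18, 19, 18, 18, 18, 17, 20, 62, 89, 102]
93 [56, 92, 106, 55, 21, 38, 40, 43, 44, 44, 47, 50, 51, 51, 51, 50, 50, 57, 57, 57, 50, 26, 65, 91, 102]
96 [65, 90, 105, 78, 68, 117, 122, 121, 122, 122, 121, 122, 122, 122, 122, 121, 121, 122, 12
[... 974 characters left out ...]

200 [115, 83, 104, 105, 116, 115, 69, 114, 118, 120, 120, 118, 119, 119, 120, 118, 120, 115, 70, 107, 119, 102, 75, 100, 114]
204 [117, 91, 98, 107, 113, 108, 70, 68, 51, 52, 51, 52, 51, 51, 52, 52, 51, 52, 59, 91, 118, 87, 81, 105, 117]
210 [116, 110, 87, 106, 104, 72, 114, 53, 50, 51, 50, 50, 50, 51, 51, 50, 50, 51, 74, 107, 91, 73, 93, 110, 119]
217 [116, 115, 73, 100, 101, 54, 53, 50, 50, 51, 51, 50, 50, 50, 51, 51, 50, 50, 51, 54, 53, 78, 102, 98, 118]
221 [116, 115, 65, 90, 85, 56, 65, 64, 64, 65, 65, 65, 66, 68, 69, 69, 69, 70, 71, 74, 62, 81, 85, 93, 118]
225 [116, 116, 114, 114, 114, 105, 123, 124, 124, 124, 124, 125, 124, 124, 124, 124, 124, 124, 124, 123, 116, 117, 118, 118, 118]
```

Request:
move_arm(targets=[0,1,-0.38,0,0,0,1,-0.38,0,0,0,1,-0.38,0,0,0,1,-0.38,0,0,0,1,-0.38,0,0])

```text
t: 5.25
tcp_pos: [410.7, -4.2, 376.1]
tcp_rot: [0.0, 0.075, 0.997, -0.0]
wrist_force: [-0.4, -0.3, 0.6]
grip_width: 0.001
grasp_force: 0.0
```

Request:
move_arm(targets=[0,0,0,0.76,0,0,0,0,0.76,0,0,0,0,0.76,0,0,0,0,0.76,0,0,0,0,0.76,0])

```text
t: 5.88
tcp_pos: [412.3, -4.1, 223.6]
tcp_rot: [0.001, 0.075, 0.997, -0.0]
wrist_force: [0.4, -0.1, 0.2]
grip_width: 0.002
grasp_force: 0.0
```

Request:
move_arm(targets=[0,-0.2,0,0,0,0,-0.2,0,0,0,0,-0.15,0,0,0,0,-0.15,0,0,0,0,-0.1,0,0,0])

```text
t: 6.5
tcp_pos: [443.6, -8.9, 224.1]
tcp_rot: [-0.002, 0.075, 0.997, 0.0]
wrist_force: [-5.8, 0.5, 4.4]
grip_width: 0.001
grasp_force: 3.0
```

```bash
python3 -c "
from h import *
show()"
```

```text
t 6.5 tcpC [-225.3  -77.9  224.1] yaw 2.992 FC [-5.9 -0.3  4.4] gw 0.1 gf 3.0
```

Request:
move_arm(targets=[0,-0.1,0,0,0,0,-0.1,0,0,0,0,-0.1,0,0,0,0,-0.1,0,0,0,0,-0.05,0,0,0])

```text
t: 7.12
tcp_pos: [462.5, -11.7, 224.0]
tcp_rot: [-0.001, 0.075, 0.997, 0.0]
wrist_force: [-3.3, 0.5, 3.2]
grip_width: 0.001
grasp_force: 2.2
```

Request:
move_arm(targets=[0,-0.025,0,0,0,0,-0.025,0,0,0,0,0,0,0,0,0,0,0,0,0,0,0,0,0,0])

```text
t: 7.75
tcp_pos: [465.0, -12.2, 223.9]
tcp_rot: [0.0, 0.075, 0.997, 0.0]
wrist_force: [-3.7, 1.2, 2.4]
grip_width: 0.002
grasp_force: 1.8
```

```bash
python3 -c "
from h import *
show()"
```

```text
t 7.75 tcpC [-203.6  -78.1  223.9] yaw 2.992 FC [-3.8  0.7  2.4] gw 0.1 gf 1.8
```

Still only hinge friction; I'll continue with small steps and a check after each.

Request:
move_arm(targets=[0,-0.025,0,0,0,0,-0.025,0,0,0,0,-0.025,0,0,0,0,-0.025,0,0,0,0,0,0,0,0])

```text
t: 8.38
tcp_pos: [468.4, -12.8, 223.8]
tcp_rot: [-0.001, 0.075, 0.997, -0.0]
wrist_force: [-5.2, 2.3, 3.9]
grip_width: -0.002
grasp_force: 2.7
```

Request:
move_arm(targets=[0,-0.025,0,0,0,0,-0.025,0,0,0,0,0,0,0,0,0,0,0,0,0,0,0,0,0,0])

```text
t: 9.0
tcp_pos: [468.9, -12.8, 223.7]
tcp_rot: [-0.002, 0.075, 0.997, 0.0]
wrist_force: [-8.6, 2.2, 7.2]
grip_width: 0.001
grasp_force: 4.4
```

Request:
move_arm(targets=[0,-0.025,0,0,0,0,-0.025,0,0,0,0,-0.025,0,0,0,0,0,0,0,0,0,0,0,0,0])

```text
t: 9.62
tcp_pos: [469.7, -12.9, 223.6]
tcp_rot: [-0.005, 0.075, 0.997, 0.0]
wrist_force: [-14.3, 2.2, 10.7]
grip_width: 0.003
grasp_force: 7.1
```

```bash
python3 -c "
from h import *
show()"
```

```text
t 9.62 tcpC [-198.9  -78.3  223.6] yaw 2.992 FC [-14.5   0.2  10.7] gw 0.2 gf 7.1
```

Request:
move_arm(targets=[0,0.5,0,0,0,0,0,0,-0.9,0,0,0,0,-0.9,0,0,0,0,-0.9,0,0,0,0,-0.9,0])

```text
t: 10.25
tcp_pos: [455.6, -11.2, 369.4]
tcp_rot: [0.002, 0.075, 0.997, -0.001]
wrist_force: [0.7, -0.0, 0.3]
grip_width: 0.003
grasp_force: 0.0
```

Request:
move_arm(targets=[75,-0.6,0.65,0,0,75,-0.6,0.65,0,0,75,-0.6,0.65,0,0,75,0,0,0,0,75,0,0,0,0])

```text
t: 10.88
tcp_pos: [537.3, 55.4, 367.7]
tcp_rot: [0.0, 0.075, 0.997, -0.0]
wrist_force: [0.1, -0.4, -0.3]
grip_width: 0.879
grasp_force: 0.0
```

```bash
sed -i 's/^C0=.*; YAW/C0=np.array([683.,36.2]); YAW/' h.py
python3 - <<'E'
from h import *
import pickle
s=show(); save('wrist','w4.png'); pickle.dump(s,open('s4.pkl','wb'))
E
```

```text
t 10.88 tcpC [-146.9   -1.2  367.7] yaw 2.992 FC [ 0.2 -0.4 -0.3] gw 75.1 gf 0.0
```

Request:
move_arm(targets=[75,-0.5,0,0,0,75,-0.5,0,0,0,75,-0.5,0,0,0,75,0,0,0,0,75,0,0,0,0])

```text
t: 11.55
tcp_pos: [595.2, 46.5, 368.0]
tcp_rot: [-0.0, 0.075, 0.997, -0.0]
wrist_force: [0.4, 0.4, -1.0]
grip_width: 0.878
grasp_force: 0.0
```

Run:
```python
from h import *
import pickle
s=show(); save('wrist','w5.png'); pickle.dump(s,open('s5.pkl','wb'))
a=cv2.imread('pics/w4.png')[110:240,190:340]; b=cv2.imread('pics/w5.png')[40:170,190:340]
v=cv2.resize(np.hstack([a,b]),None,fx=2.6,fy=2.6,interpolation=3)
v=np.clip(v*1.7,0,255).astype(np.uint8); cv2.imwrite('pics/w45.png',v)
for f,rs in (('w4',(90,240)),('w5',(30,180))):
    g=cv2.imread(f'pics/{f}.png').astype(int); print(f,rs[0],g[rs[0]:rs[1],260:266].mean((1,2)).round().astype(int).tolist())
```

```text
t 11.55 tcpC [-88.3  -2.  368. ] yaw 2.991 FC [ 0.4  0.5 -1. ] gw 75.0 gf 0.0
w4 90 [135, 136, 136, 136, 135, 133, 133, 133, 134, 134, 134, 132, 131, 130, 131, 132, 133, 135, 136, 137, 136, 134, 133, 133, 134, 135, 135, 133, 131, 130, 132, 133, 134, 134, 134, 134, 134, 134, 133, 123, 101, 78, 69, 75, 83, 82, 74, 63, 61, 71, 80, 87, 92, 99, 105, 108, 109, 108, 105, 102, 108, 113, 112, 103, 83, 82, 101, 109, 102, 96, 103, 110, 112, 113, 114, 114, 113, 111, 110, 106, 104, 109, 112, 111, 109, 105, 90, 57, 25, 16, 16, 16, 16, 16, 20, 30, 48, 67, 85, 98, 106, 109, 109, 108, 105, 98, 89, 81, 85, 100, 109, 110, 110, 110, 110, 110, 110, 110, 110, 110, 107, 97, 76, 56, 46, 44, 45, 44, 44, 44, 44, 44, 44, 45, 44, 44, 45, 44, 44, 45, 44, 44, 44, 44, 45, 45, 53, 75, 96, 107]
w5 30 [132, 132, 132, 133, 134, 134, 135, 138, 140, 140, 138, 136, 134, 133, 133, 134, 135, 136, 136, 136, 137, 138, 139, 139, 139, 138, 137, 136, 136, 137, 138, 137, 135, 134, 134, 134, 135, 135, 125, 100, 85, 82, 79, 81, 87, 93, 99, 104, 107, 108, 109, 111, 114, 117, 116, 114, 113, 108, 102, 103, 108, 112, 112, 111, 108, 103, 93, 89, 97, 108, 111, 111, 113, 115, 116, 115, 113, 111, 105, 88, 65, 45, 32, 20, 14, 14, 15, 16, 16, 16, 17, 17, 21, 32, 47, 62, 75, 84, 88, 91, 94, 96, 95, 97, 106, 112, 113, 113, 112, 110, 105, 104, 108, 112, 113, 112, 105, 90, 75, 70, 68, 68, 67, 68, 66, 52, 45, 46, 48, 47, 46, 48, 61, 75, 78, 74, 71, 72, 75, 84, 97, 108, 112, 112, 112, 112, 112, 112, 112, 112]
```

View pics/w45.png

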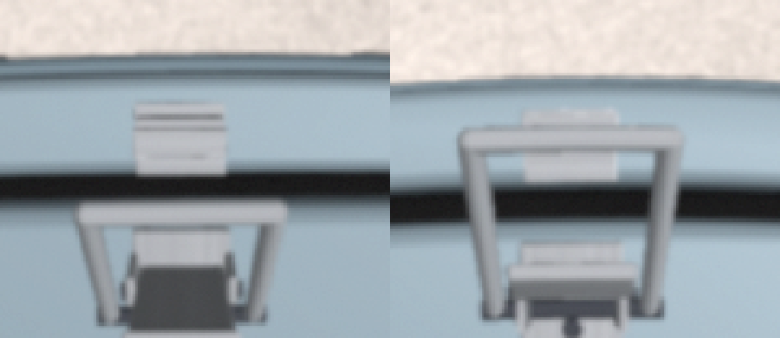

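w4 (left) shows the keeper at crop rows 103–177 with the lip front at image row ≈155, and the bar at row ≈192. w5 (right) shows the lip front at row ≈82 and the bar at row ≈92.6, columns 368–452. Next I'll triangulate these points.

Run:
```python
from h import *
import pickle
s={i:pickle.load(open(f's{i}.pkl','rb')) for i in (2,3,4,5)}
def T(**k):
    x,e=meet(*[wpix(0,p,s[int(n[1])]) for n,p in k.items()]); return w2c(x).round(1),np.round(e,1)
print('bar45',T(w4=(260,191.8),w5=(263,92.6)),'bar 4 views',T(w2=(263,177.4),w3=(263,50.5),w4=(260,191.8),w5=(263,92.6)))
xL4,xR4=190+78/2.6,190+287/2.6; xL5,xR5=190+(460-390)/2.6,190+(685-390)/2.6
print('barL',T(w4=(xL4,191.8),w5=(xL5,92.6)),'barR',T(w4=(xR4,191.8),w5=(xR5,92.6)))
for r4,r5 in ((155.3,82.3),(154.3,82.3),(155.3,83.3)): print('lip',T(w4=(190+180/2.6,r4),w5=(190+(570-390)/2.6,r5)))
print('keeper rear',T(w4=(260,177.7),w5=(260,109.6)))
print('kL/kR y',T(w4=(190+133/2.6,158),w5=(190+132/2.6,84.8)),T(w4=(190+228/2.6,158),w5=(190+(618-390)/2.6,84.8)))
print('pins',T(w4=(190+103/2.6,110+314/2.6),w5=(190+(493-390)/2.6,40+310/2.6)),T(w4=(190+258/2.6,110+314/2.6),w5=(190+(654-390)/2.6,40+310/2.6)))
def atz(p,i,z):
    e,d=wpix(0,p,s[i]); return w2c(e+d*(z-e[2])/d[2]).round(1)
print('lip z=211.5',atz((260,155.3),4,211.5),atz((260,82.3),5,211.5))
```

```text
bar45 (array([-171.1,    0.7,  267.2]), array([0.8, 0.8])) bar 4 views (array([-170.9,    0.3,  266.8]), array([0.6, 0.3, 0.4, 1.2]))
barL (array([-171.7,  -24.3,  268.2]), array([0.2, 0.2])) barR (array([-171.2,   24.2,  268.2]), array([0.1, 0.1]))
lip (array([-182.1,   -0.4,  201.9]), array([0., 0.]))
lip (array([-182.3,   -0.4,  198.5]), array([0., 0.]))
lip (array([-181.5,   -0.4,  198.6]), array([0., 0.]))
keeper rear (array([-160.1,    0. ,  188.5]), array([0., 0.]))
kL/kR y (array([-180.3,  -14.8,  203. ]), array([0.1, 0.1])) (array([-179.9,   14.1,  203. ]), array([0.2, 0.2]))
pins (array([-123.9,  -24.1,  218.7]), array([0.8, 0.8])) (array([-123.3,   23.2,  218.6]), array([0., 0.]))
lip z=211.5 [-1.837e+02  2.000e-01  2.115e+02] [-1.813e+02  2.000e-01  2.115e+02]
```

Request:
move_arm(targets=[75,0.6,0.02,0,0,75,0.8,0.03,0,0,75,0.57,0,0,0,75,0.2,0,0.3,0,75,0,0,0.4,0])

```text
t: 12.22
tcp_pos: [509.6, 61.9, 340.3]
tcp_rot: [0.001, 0.075, 0.997, -0.0]
wrist_force: [-0.2, -1.1, 0.6]
grip_width: 0.877
grasp_force: 0.0
```

```bash
python3 -c "
from h import *
show()"
```

```text
t 12.22 tcpC [-175.3    1.5  340.3] yaw 2.992 FC [-0.1 -1.1  0.6] gw 74.9 gf 0.0
```

Request:
move_arm(targets=[75,0,-0.03,0.2,0,75,0,0,0.17,0,45,0,0,0,0,45,0,0,0,0,45,0,0,0,0], grip_force=20)

```text
t: 12.85
tcp_pos: [510.6, 60.0, 325.2]
tcp_rot: [0.0, 0.075, 0.997, -0.001]
wrist_force: [-0.7, -3.1, 0.1]
grip_width: 0.571
grasp_force: 20.8
```

```bash
python3 -c "
from h import *
show()"
```

```text
t 12.85 tcpC [-1.740e+02 -3.000e-01  3.252e+02] yaw 2.992 FC [-0.2 -3.1  0.1] gw 48.8 gf 20.8
```

Request:
move_arm(targets=[45,0.11,-0.01,0.24,0,45,0.11,-0.01,0.24,0,45,0.11,0,0.24,0,45,0.11,0,0.24,0,45,0.11,0,0.24,0])

```text
t: 13.48
tcp_pos: [490.1, 62.8, 276.8]
tcp_rot: [0.002, 0.075, 0.997, -0.0]
wrist_force: [3.9, -3.4, 1.1]
grip_width: 0.572
grasp_force: 20.5
```

Run:
```python
from h import *
s=show()
import pickle
im=save('wrist','w6.png'); pickle.dump(s,open('s6.pkl','wb'))
cv2.imwrite('pics/w6c.png',np.clip(cv2.resize(im[100:340,120:400,::-1],None,fx=2.5,fy=2.5,interpolation=3)*1.6,0,255).astype(np.uint8))
```

```text
t 13.47 tcpC [-194.7   -0.4  276.8] yaw 2.992 FC [ 4.3 -2.8  1.1] gw 48.8 gf 20.5
```

View pics/w6c.png

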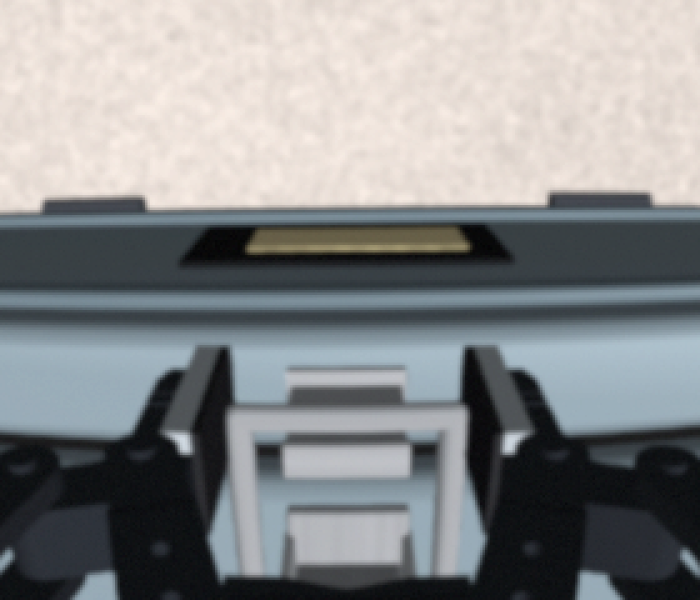

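The picture shows the bar held between the pads at crop rows 405–432 (image row ≈267.5). The keeper's foot front is at row ≈247 and its dark upright is behind the bar, with the lip front edge at row ≈278.

Run:
```python
from h import *
import pickle
s=pickle.load(open('s6.pkl','rb')); s4=pickle.load(open('s4.pkl','rb')); s5=pickle.load(open('s5.pkl','rb'))
def atz(p,s,z):
    e,d=wpix(0,p,s); return w2c(e+d*(z-e[2])/d[2]).round(1)
for z in (217,219,221): print('bar',z,atz((259,267.4),s,z))
for z in (206,208,211.5): print('lip',z,atz((259,278),s,z),'lip top rear',atz((259,291),s,z+3))
print('foot',atz((259,247.5),s,195.6),atz((259,255),s,195.6))
xl,xr=120+228/2.5,120+468/2.5; m=robot.camera_model('wrist')
print('bar width px',xr-xl)
x,e=meet(wpix(0,(260,278),s),wpix(0,(260,155.3),s4)); print('lip w4w6',w2c(x),e)
x,e=meet(wpix(0,(260,278),s),wpix(0,(260,82.3),s5)); print('lip w5w6',w2c(x),e)
x,e=meet(wpix(0,(120+228/2.5,267.4),s),wpix(0,(120+468/2.5,267.4),s)); 
for z in (215,219,223): print(z, atz((xl,267.4),s,z),atz((xr,267.4),s,z))
```

```text
bar 217 [-1.911e+02 -2.000e-01  2.170e+02]
bar 219 [-1.923e+02 -2.000e-01  2.190e+02]
bar 221 [-1.935e+02 -2.000e-01  2.210e+02]
lip 206 [-177.2   -0.3  206. ] lip top rear [-170.3   -0.4  209. ]
lip 208 [-178.6   -0.3  208. ] lip top rear [-171.7   -0.4  211. ]
lip 211.5 [-180.9   -0.3  211.5] lip top rear [-174.3   -0.4  214.5]
foot [-191.3   -0.2  195.6] [-186.4   -0.2  195.6]
bar width px 96.0
lip w4w6 [-184.7020866     0.22272688  217.23474318] [np.float64(0.03083661885565498), np.float64(0.030836618855638227)]
lip w5w6 [-1.81272602e+02  2.02366257e-01  2.12080012e+02] [np.float64(0.041195243321953165), np.float64(0.04119524332194327)]
215 [-189.7  -25.   215. ] [-189.2   24.8  215. ]
219 [-192.2  -24.3  219. ] [-191.7   24.1  219. ]
223 [-194.7  -23.5  223. ] [-194.1   23.3  223. ]
```

Request:
move_arm(targets=[45,0,0,0.1,0,45,0,0,0.1,0,45,0,0,0.1,0,45,0,0,0.12,0,45,0,0,0,0])

```text
t: 14.15
tcp_pos: [488.4, 63.1, 259.8]
tcp_rot: [-0.001, 0.075, 0.997, -0.0]
wrist_force: [-1.2, -2.6, -0.1]
grip_width: 0.568
grasp_force: 20.8
```

```bash
python3 -c "
from h import *
show()"
```

```text
t 14.15 tcpC [-196.5   -0.4  259.8] yaw 2.992 FC [-0.8 -2.7 -0.1] gw 48.5 gf 20.8
```

Request:
move_arm(targets=[45,-0.05,0,0,0,45,-0.05,0,0,0,45,-0.05,0,0,0,45,-0.05,0,0,0,45,0,0,0,0])

```text
t: 14.78
tcp_pos: [494.5, 62.2, 259.4]
tcp_rot: [-0.003, 0.075, 0.997, 0.0]
wrist_force: [-4.0, -1.6, -0.2]
grip_width: 0.569
grasp_force: 21.2
```

```bash
python3 -c "
from h import *
show()"
```

```text
t 14.78 tcpC [-190.2   -0.4  259.4] yaw 2.992 FC [-3.7 -2.2 -0.2] gw 48.6 gf 21.2
```

Request:
move_arm(targets=[45,-0.03,0,0,0,45,-0.03,0,0,0,45,-0.03,0,0,0,45,0,0,0,0,45,0,0,0,0])

```text
t: 15.4
tcp_pos: [499.2, 61.5, 259.9]
tcp_rot: [-0.001, 0.075, 0.997, 0.0]
wrist_force: [-4.8, -3.2, -0.4]
grip_width: 0.569
grasp_force: 21.1
```

Request:
move_arm(targets=[45,-0.025,0,0,0,45,-0.025,0,0,0,45,0,0,0,0,45,0,0,0,0,45,0,0,0,0])

```text
t: 16.02
tcp_pos: [502.0, 61.1, 260.3]
tcp_rot: [-0.0, 0.075, 0.997, -0.0]
wrist_force: [-4.3, -1.8, -0.2]
grip_width: 0.566
grasp_force: 21.0
```

```bash
python3 -c "
from h import *
show()"
```

```text
t 16.02 tcpC [-182.7   -0.4  260.3] yaw 2.992 FC [-4.  -2.4 -0.2] gw 48.3 gf 21.0
```

Request:
move_arm(targets=[45,-0.025,0,0.01,0,45,-0.025,0,0.01,0,45,0,0,0,0,45,0,0,0,0,45,0,0,0,0])

```text
t: 16.65
tcp_pos: [502.5, 61.0, 259.4]
tcp_rot: [-0.002, 0.075, 0.997, 0.0]
wrist_force: [-9.0, -1.2, 2.9]
grip_width: 0.571
grasp_force: 21.3
```

```bash
python3 -c "
from h import *
show()"
```

```text
t 16.65 tcpC [-182.2   -0.4  259.4] yaw 2.992 FC [-8.8 -2.4  2.9] gw 48.8 gf 21.3
```

The force rose from 4 to about 9 N while the tool barely moved, so the bar is against the upright. I'll release it and lift away.

Request:
move_arm(targets=[64,0,0,0,0,64,0,0,0,0,64,0,0,0,0,64,0,0,-0.1,0,64,0,0,-0.3,0])

```text
t: 17.27
tcp_pos: [503.9, 60.8, 275.6]
tcp_rot: [-0.0, 0.075, 0.997, -0.0]
wrist_force: [-0.6, -0.2, 0.6]
grip_width: 0.752
grasp_force: 0.0
```

```bash
python3 -c "
from h import *
show()"
```

```text
t 17.27 tcpC [-180.7   -0.5  275.6] yaw 2.992 FC [-0.5 -0.3  0.6] gw 64.2 gf 0.0
```

Request:
move_arm(targets=[64,0,0,-0.8,0,64,0,0,-0.8,0,64,0,0,-0.8,0,0,-0.7,0,0,0,0,-0.5,0,0,0])

```text
t: 17.9
tcp_pos: [552.6, 53.5, 373.3]
tcp_rot: [0.002, 0.075, 0.997, 0.0]
wrist_force: [-0.2, 0.8, 0.3]
grip_width: 0.333
grasp_force: 0.0
```

Request:
move_arm(targets=[0,-0.8,0,0,0,0,0,0,0,0,0,0,0,0,0,0,0,0,0,0,0,0,0,0,0])

```text
t: 18.52
tcp_pos: [582.5, 48.9, 372.0]
tcp_rot: [0.0, 0.075, 0.997, -0.0]
wrist_force: [0.2, 1.1, 1.0]
grip_width: -0.001
grasp_force: 0.0
```

Run:
```python
from h import *
s=show()
import pickle
im=save('wrist','w7.png'); pickle.dump(s,open('s7.pkl','wb'))
cv2.imwrite('pics/w7c.png',np.clip(cv2.resize(im[30:260,150:370,::-1],None,fx=2.6,fy=2.6,interpolation=3)*1.6,0,255).astype(np.uint8))
```

```text
t 18.52 tcpC [-101.3   -1.3  372. ] yaw 2.992 FC [0.  1.1 1. ] gw -0.1 gf 0.0
```

View pics/w7c.png

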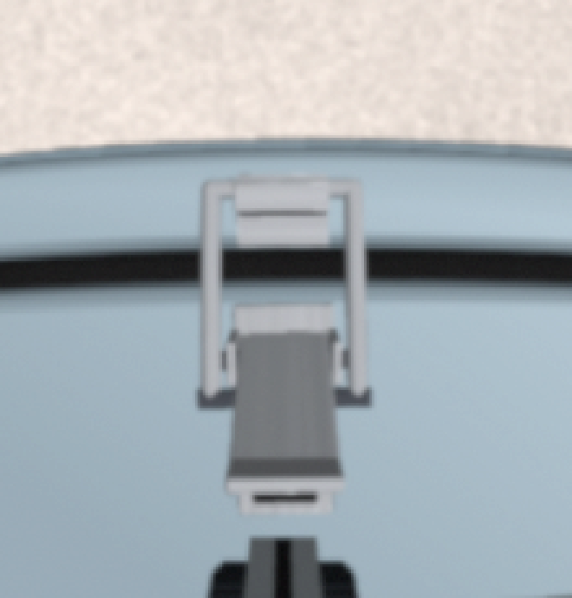

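The bar now passes under the keeper's lip: at crop rows 178–198 the lip covers its middle. The lever leans back, with its tip at crop row ≈470 (image row ≈212). I'll work out the lever angle and plan the press path.

Run:
```python
from h import *
import pickle
s=pickle.load(open('s7.pkl','rb'))
cx=150+285/2.6
for r in (458,478):
    e,d=wpix(0,(cx,30+r/2.6),s); d/=np.linalg.norm(d)
    # intersect with circle radius 74..76 about axis (-128,202)
    for t in np.arange(150,260,1.):
        p=w2c(e+d*t); 
        q=p-np.array([-128,0,202]); rr=np.hypot(q[0],q[2])
        if abs(rr-75)<0.6: print(r,t,p.round(1),'ang',np.arctan2(q[2],q[0]).round(2))
for L in (1.3,1.2,1.1,1.0,.8,.6,.4,.2,0):
    c,sn=np.cos(L),np.sin(L); print(L,'pad',round(-128+48*c-7*sn,1),round(202+48*sn+7*c,1),'tip',round(-128+74*c-4*sn,1),round(202+74*sn+4*c,1))
```

```text
458 176.0 [-118.1   -0.5  276.2] ang 1.44
478 178.0 [-113.1   -0.5  275.9] ang 1.37
478 179.0 [-112.7   -0.5  275. ] ang 1.36
1.3 pad -121.9 250.1 tip -112.1 274.4
1.2 pad -117.1 249.3 tip -104.9 272.4
1.1 pad -112.5 248.0 tip -98.0 269.8
1.0 pad -108.0 246.2 tip -91.4 266.4
0.8 pad -99.6 241.3 tip -79.3 257.9
0.6 pad -92.3 234.9 tip -69.2 247.1
0.4 pad -86.5 227.1 tip -61.4 234.5
0.2 pad -82.3 218.4 tip -56.3 220.6
0 pad -80.0 209.0 tip -54.0 206.0
```

Request:
move_arm(targets=[0,0.56,0.03,0,0,0,0.56,0,0,0,0,0,0,0.45,0,0,0,0,0.45,0,0,0,0,0.45,0])

```text
t: 19.2
tcp_pos: [538.7, 56.8, 317.3]
tcp_rot: [0.0, 0.075, 0.997, -0.0]
wrist_force: [-0.3, -1.0, -0.1]
grip_width: 0.002
grasp_force: 0.0
```

```bash
python3 -c "
from h import *
show()"
```

```text
t 19.2 tcpC [-145.8    0.4  317.3] yaw 2.992 FC [-0.1 -1.  -0.1] gw 0.1 gf 0.0
```

Request:
move_arm(targets=[0,-0.12,0,0,0,0,-0.12,0,0,0,0,-0.12,0,0,0,0,-0.1,0,0,0,0,-0.1,0,0.02,0])

```text
t: 19.82
tcp_pos: [560.5, 53.5, 317.1]
tcp_rot: [-0.001, 0.075, 0.997, 0.0]
wrist_force: [-4.1, 0.4, 3.9]
grip_width: -0.001
grasp_force: 3.0
```

```bash
python3 -c "
from h import *
show()"
```

```text
t 19.82 tcpC [-1.237e+02  2.000e-01  3.171e+02] yaw 2.992 FC [-4.1 -0.2  3.9] gw -0.1 gf 3.0
```

Request:
move_arm(targets=[0,-0.07,0,0.02,0,0,-0.07,0,0.02,0,0,-0.07,0,0.02,0,0,-0.07,0,0.03,0,0,-0.07,0,0.03,0])

```text
t: 20.45
tcp_pos: [572.9, 51.7, 311.7]
tcp_rot: [-0.003, 0.075, 0.997, 0.0]
wrist_force: [-8.6, 1.0, 3.7]
grip_width: 0.001
grasp_force: 4.5
```

```bash
python3 -c "
from h import *
show()"
```

```text
t 20.45 tcpC [-1.112e+02  1.000e-01  3.117e+02] yaw 2.992 FC [-8.6 -0.2  3.7] gw 0.1 gf 4.5
```

Request:
move_arm(targets=[0,-0.055,0,0.04,0,0,-0.055,0,0.04,0,0,-0.055,0,0.045,0,0,-0.055,0,0.045,0,0,-0.05,0,0.05,0])

```text
t: 21.08
tcp_pos: [583.4, 50.3, 302.6]
tcp_rot: [-0.003, 0.075, 0.997, 0.0]
wrist_force: [-7.5, 1.2, 3.3]
grip_width: 0.003
grasp_force: 3.5
```

```bash
python3 -c "
from h import *
show()"
```

```text
t 21.07 tcpC [-1.006e+02  1.000e-01  3.026e+02] yaw 2.992 FC [-7.6  0.2  3.3] gw 0.2 gf 3.5
```

Request:
move_arm(targets=[0,-0.045,0,0.05,0,0,-0.045,0,0.05,0,0,-0.04,0,0.05,0,0,-0.04,0,0.05,0,0,-0.04,0,0.05,0])

```text
t: 21.7
tcp_pos: [594.7, 48.2, 293.0]
tcp_rot: [0.001, 0.075, 0.997, -0.0]
wrist_force: [-1.5, -0.0, 2.0]
grip_width: -0.0
grasp_force: 0.9
```

```bash
python3 -c "
from h import *
show()"
```

```text
t 21.7 tcpC [-89.1  -0.3 293. ] yaw 2.992 FC [-1.5 -0.3  2. ] gw -0.0 gf 0.9
```

Request:
move_arm(targets=[0,-0.03,0,0.05,0,0,-0.03,0,0.05,0,0,-0.03,0,0.05,0,0,-0.03,0,0.05,0,0,0,0,0.05,0])

```text
t: 22.32
tcp_pos: [599.0, 47.6, 282.9]
tcp_rot: [0.0, 0.075, 0.997, -0.0]
wrist_force: [1.2, -0.1, 0.4]
grip_width: 0.002
grasp_force: 0.0
```

```bash
python3 -c "
from h import *
show()"
```

```text
t 22.32 tcpC [-84.8  -0.4 282.9] yaw 2.992 FC [1.2 0.1 0.4] gw 0.2 gf 0.0
```

Request:
move_arm(targets=[0,0,0,0.03,0,0,0,0,0.03,0,0,0,0,0.03,0,0,0,0,0,0,0,0,0,0,0])

```text
t: 22.95
tcp_pos: [598.6, 47.7, 281.6]
tcp_rot: [0.001, 0.075, 0.997, -0.0]
wrist_force: [-2.0, -0.0, 9.3]
grip_width: 0.003
grasp_force: 4.3
```

```bash
python3 -c "
from h import *
show()"
```

```text
t 22.95 tcpC [-85.1  -0.3 281.6] yaw 2.992 FC [-2.  -0.3  9.3] gw 0.2 gf 4.3
```

The lever is at its stop: tip at z ≈ 208.6 against the nominal 209, with 9 N. I'll lift off and check.

Request:
move_arm(targets=[0,0,0,-0.5,0,0,0,0,-0.8,0,0,0,0,-0.9,0,0,0,0,0,0,0,0,0,0,0])

```text
t: 23.58
tcp_pos: [598.4, 47.7, 366.7]
tcp_rot: [-0.001, 0.075, 0.997, -0.0]
wrist_force: [-0.4, 0.2, -0.6]
grip_width: -0.001
grasp_force: 0.0
```

Run:
```python
from h import *
s=show()
im=save('wrist','w8.png'); t=save('top','top2.png')
a=cv2.resize(im[20:250,150:370,::-1],None,fx=2,fy=2,interpolation=3); b=cv2.resize(t[95:245,160:315,::-1],(310,460),interpolation=3)
b=cv2.resize(t[95:245,160:315,::-1],None,fx=2.2,fy=2.2,interpolation=3); b=cv2.copyMakeBorder(b,0,460-b.shape[0],0,0,cv2.BORDER_CONSTANT)
cv2.imwrite('pics/fin.png',np.clip(np.hstack([a,b])*1.6,0,255).astype(np.uint8))
```

```text
t 23.57 tcpC [-85.4  -0.4 366.7] yaw 2.992 FC [-0.4  0.2 -0.6] gw -0.1 gf 0.0
```

View pics/fin.png

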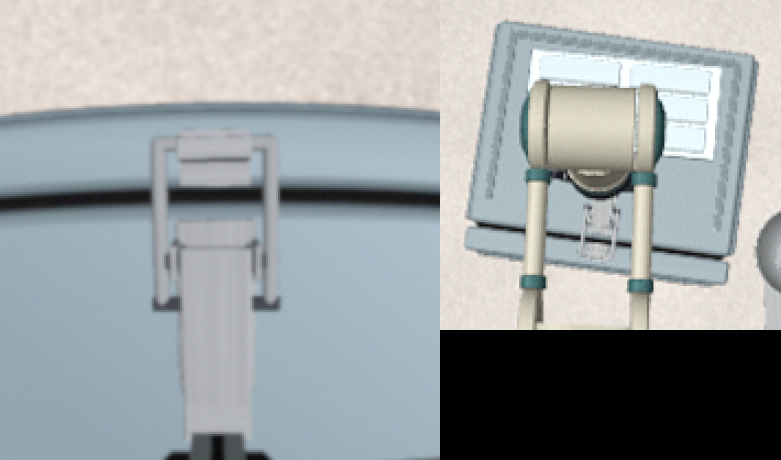

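The picture shows the lever flat (crop rows 220–435), the bar under the keeper's lip (row ≈145), and the gap between flap and box narrowed to a thin line (row ≈200). The mould has not moved and the arm touches nothing, so I'm handing the job in.

```bash
python3 -c "
from h import *
print(robot.finish_job())"
```

```text
the job is handed in; nothing more can be done
None
```

The flap is against its seal, the loop is hooked under the keeper's lip and the lever is down flat on its stop, past centre; I handed the job in at about 24 s, with the measured wrist force never above about 18 N.

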